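One click more on the bur cleaner

ROBOT

A 7-joint arm with a two-finger parallel gripper is mounted at the origin on the work surface. World frame = base frame: x ahead of the robot, y to its left, z up, the work surface at z = 0. Lengths are in m, angles in rad, forces in N, time in s.
With the tool pointing down it reaches from about 0.425 to 0.925 m from the base axis. Payload 6.8 kg.
Tool frame: the origin (TCP) lies between the finger pads; the fingertips stand r.tcp_to_tips ahead of it and the grasp point (between the pads) lies 3 mm ahead of it (r.tcp_to_tips is the distance from the TCP to the fingertips, in m); z points along the fingers, y is the line along which they close (so a half turn about z gives the same grasp; the last joint's range is limited). The gripper opens to 85 mm and grips with 20 to 120 N. Pads are 22 mm wide; open, the fingers measure 114 mm over their backs; the gripper's body (76 mm by 85 mm) begins 54 mm behind the grasp point. The pads swing forward as they close: fully open they stand 13 mm farther back than shut.
Start: joints at [1.049, 0.477, 0.022, 1.555, -0.011, 1.109, -0.083], TCP at [0.271, -0.618, 0.253] pointing down, gripper open.
Joint ranges: [-2.96, 2.96], [-0.34, 2.1], [-1.41, 1.46], [0.24, 2.44], [-1.37, 4.51], [0.17, 1.92], [-2.96, 2.96]. Speed limits (rad/s): [2.39, 2.39, 3.14, 3.14, 3.14, 3.14, 3.14].

INTERFACE

Orientations are given as a rotation vector (axis times angle).
In Python, from bench import r gives the robot as it stands. The module is installed in compiled form; this text tells all that it offers.
- The arm moves only by the tool step_arm, never from a script. Its argument "moves" is a list of rows, each an object of numbers: "rx", "ry", "rz": the turn, a rotation vector about the tool's x, y, z in degrees; "dx", "dy", "dz": the shift along the tool's x, y, z in mm; "gripper": the opening, from -1 (shut) to 1 (fully open). In form: [{"rx": .., "ry": .., "rz": .., "dx": .., "dy": .., "dz": .., "gripper": ..}, ...]. A call has 1 to 20 rows; each row shifts and turns the commanded pose from where the row before left it, along the tool's axes as they then stand; what a row does not reach is not made up. A row lasts 1/8 s, in which the tool goes at most 62.5 mm and 10.7 degrees, less where a joint would pass 70% of its speed; a pose out of reach is approached as far as the arm can. A call is refused whole if a number of a shift passes 62.5 or a number of a turn 10.7, either way. A call with a gripper value outside its range is refused whole. The fingers move at their own pace and stop on an object; "grip_force" is the grip in N (left out, the last holds). Time passes only in rows, so rows that do not move let the fingers close. It gives the time, the measured TCP pose, the force, the opening and the grip force at its end, in the units of the state.
- r.get_obs(): the state, without advancing time (a new reading comes with each control period).
- r.grab_frame(name): name is "scene" or "top" or "wrist"; returns the picture (420x560x3 uint8, blue, green, red); there is no depth.
- r.camera_info(name): a dict with "mtx" (3x3 intrinsics, pixels), "rvec" (rotation vector, rad) and "tvec" (3), from world to camera coordinates, as OpenCV has them. Camera axes: x right, y down, z forward; pixel columns grow to the right and rows downward; lengths in m; the calibration is good to about 2 mm. A picture is of the moment at which its call begins: read the wrist's pose just before it. camera_info takes no time and is no camera call; for the wrist camera it gives the pose at the moment of the call.
- r.hand_in(): hands the job in; it is judged then, once.
The state is a dict: "clock": time; "joints": joint angles; "qvel": joint speeds; "tau": joint torques, N m; "tcp_pos": TCP position; "orientation": TCP orientation; "contact_force": force on the tool from outside, world axes, zero at the start; "moment": the same for the moment, N m; "grip_width": finger opening in m; "gripper_force": force on a finger pad.
Only numpy, scipy, OpenCV 4.12 (cv2) and the standard library are available. Lean on these libraries where they do the work, as an engineer would, in place of code of your own. Each camera call takes 0.05 s, during which the arm holds its last target. There are 200 camera calls.

TASK

The burs in the ultrasonic cleaner need a longer wash. With a fingertip, turn the large knurled time dial clockwise (seen from above) by exactly one click, to the next setting up from where it stands, then press the round start key all the way down and let it come up again. Leave the small heat dial, the tank lid and the things standing around the cleaner as they are; nothing has to be gripped or lifted.

Things in the scene. Friction and masses are not known exactly. Their poses are not given: they have to be found in the camera images.
- cleaner: bench-top ultrasonic cleaner, fixed: 250 mm deep (x), 220 wide (y). Origin under its middle, on the counter; x points from its control front to its back, y to its left seen from the front, z up. Front face at x = -125 mm. Its front 85 mm is a level grey deck 80 mm high, behind it the tank (rim 105 mm) under the lid. On the deck from left (+y): large time dial, small heat dial, start key
- time_dial_centre (a point): on the time dial's axis, at its top face (82 mm above the counter; x = -103, y = 58 mm in the cleaner's frame). The dial is a flat black disc with a vertical axis, 60 mm across, 14 mm thick (68 to 82 mm above the counter), with a straight-knurled edge, let into the deck so that its top stands 2 mm proud
- time_dial_edge (a point): fixed point of the cleaner at the front-most point of the time dial's knurled edge, half-way up it (75 mm above the counter; x = -133, y = 58 mm in the cleaner's frame). Here the dial overhangs the cleaner's front face by 8 mm with nothing underneath: the edge can be rubbed sideways by a fingertip that has come down in front of the machine and presses towards +x
- time_dial_mark (a point): on the white index line on the time dial's top face, 24 mm from its axis; turns with the dial
- time_dial (a joint): time dial angle, rad, growing clockwise from above (its front edge moves to the cleaner's +y). Sprung clicks every 0.524 rad (15.7 mm along the edge) from 0 to 3.665; starts resting at 0.524 or 1.047. Leaving a click takes about 0.04 N m (1.3 N along the edge; the knurl grips well: press with 4 to 8 N); past half-way it springs on into the next click once the finger lets go
- heat_dial_centre (a point): on the axis of the small heat dial, at its top face: the same kind of knurled disc, 38 mm across, also let into the deck and overhanging the front by 7 mm; in the cleaner's frame at x = -113, y = -16 mm. To be left alone
- heat_dial_mark (a point): on the heat dial's white index line, 15 mm from its axis; turns with it
- start_key_top (a point): middle of the top face of the start key, moving with it: a round white push key 25 mm across in a flat steel collar 34 mm across, its top 10 mm above the deck (90 mm above the counter) when up; in the cleaner's frame at x = -88, y = -75 mm. It is pressed straight down
- start_key (a joint): how far the start key is pressed, m: 0 up, 0.005 fully down (about 4 N); springs back when let go
- tank_lid: loose black lid lying on the tank, 156 x 216 mm, with a 10 mm lip inside the opening and a steel strap handle whose top is 134 mm above the counter. Origin in the middle of the underside of its flange, x and y along the cleaner's
- bur_block: loose aluminium bur stand, 40 (x) x 85 (y) x 44 mm high with the burs, standing in front and to the left of the cleaner. Origin under its middle
- brush_tube: loose clear tube with a white cap, standing upright to the right of the cleaner: 30 mm across, 118 mm tall. Origin under its middle
- carton: loose white and blue carton standing upright to the left of the cleaner: 34 (x) x 62 (y) x 105 mm tall. Origin under its middle

How it is judged:
By the outcome, as a careful person would: the job done as asked, in the order asked, and still so for the second after the job is handed in, with the robot touching nothing.
It also fails if it takes over 35 s, if anything falls off the work surface, if the arm or the gripper's body presses on something with over 40 N, if the wrist force passes 120 N, or if a joint passes its speed limit or range.

## Working session

There is one attempt and no reset: what is moved stays moved. The work goes in short steps, Python scripts to look and compute and a tool call to move; the robot and the scene stay as the last step left them, time stands still between calls to the robot, and variables do not carry over. Pictures are saved under pics/ and viewed, at most 10 in all, crops included, and the job is handed in when it is done.

Besides the shell and the picture viewer there is one more tool, called after ">>>" by a JSON object that holds its "fn" and its "kwargs". step_arm: Moves the arm, as the interface text tells. Its arguments: {"type":"object","properties":{"moves":{"type":"array","items":{"type":"object","properties":{"rx":{"type":"number"},"ry":{"type":"number"},"rz":{"type":"number"},"dx":{"type":"number"},"dy":{"type":"number"},"dz":{"type":"number"},"gripper":{"type":"number"}}}},"grip_force":{"type":"number"}},"required":["moves"]}

```bash
mkdir -p pics
python3 - <<'E'
from bench import r
import cv2
o=r.get_obs(); print(o, r.tcp_to_tips)
for n in("scene","top"):
    cv2.imwrite(f"pics/{n}0.png",r.grab_frame(n)); print(n,r.camera_info(n))
E
```

```text
{'clock': 0.0, 'joints': array([ 1.0488755 ,  0.47779697,  0.02233961,  1.55645354, -0.01154489,
        1.10928293, -0.0830907 ]), 'qvel': array([-0.00102004,  0.00036832,  0.00012216,  0.00026337,  0.00012564,
        0.00044912, -0.001023  ]), 'tau': array([ 6.31164075e-04, -5.96456158e+01,  1.60808511e+00, -2.81197536e+01,
        1.24850386e-02,  9.50689602e-03,  7.26166263e-06]), 'tcp_pos': array([ 0.2712042 , -0.61752056,  0.25232688]), 'orientation': array([-3.07286432e+00, -6.45056715e-01,  7.29365507e-04]), 'contact_force': array([-0.15451666, -1.48742396,  0.54835113]), 'moment': array([-0.03015168, -0.02070642,  0.03535137]), 'gripper_force': 0.0, 'grip_width': 0.08542523680327596} 0.022
scene {'mtx': array([[395.05249853,   0.        , 270.94113264],
       [  0.        , 395.05249853, 210.84608255],
       [  0.        ,   0.        ,   1.        ]]), 'rvec': array([ 1.91756863,  1.57449814, -0.59858306]), 'tvec': array([-0.16358767, -0.36901022,  1.24365987])}
top {'mtx': array([[435.46965135,   0.        , 281.91281855],
       [  0.        , 435.46965135, 212.62664239],
       [  0.        ,   0.        ,   1.        ]]), 'rvec': array([ 2.16725233, -2.17840722,  0.09735343]), 'tvec': array([0.02370472, 0.62337265, 0.77729666])}
```

View pics/top0.png

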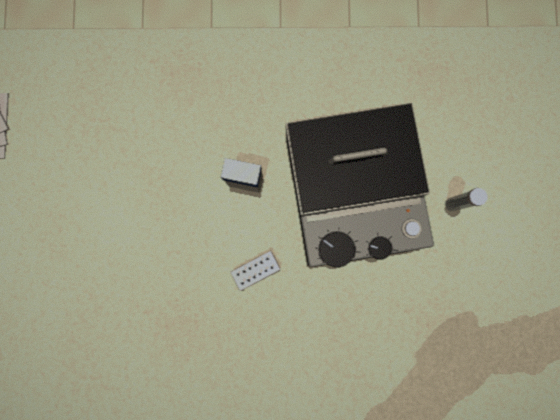

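View pics/scene0.png

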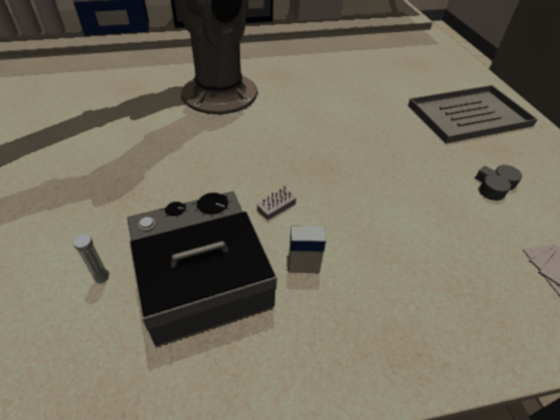

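The top view shows the time dial near (337,249), the heat dial near (379,247), the start key near (412,228), and the bur block near (255,270). The scene view agrees: the cleaner's front faces the robot base. Next I'll measure the centres.

```bash
cat > h.py <<'E'
import numpy as np, cv2
from bench import r
def ray(n,uv,z,ci=None):
    c=ci or r.camera_info(n); R=cv2.Rodrigues(c["rvec"])[0]; C=-R.T@c["tvec"]
    d=R.T@np.linalg.inv(c["mtx"])@np.array([uv[0],uv[1],1.]); return C+d*(z-C[2])/d[2]
def proj(n,P,ci=None):
    c=ci or r.camera_info(n); return cv2.projectPoints(np.float64(P).reshape(-1,1,3),c["rvec"],c["tvec"],c["mtx"],None)[0].reshape(-1,2)
E
python3 - <<'E'
from h import *
im=cv2.imread("pics/top0.png"); g=cv2.cvtColor(im,cv2.COLOR_BGR2GRAY)
def blob(m,near):
    n,l,s,c=cv2.connectedComponentsWithStats(m.astype(np.uint8))
    i=1+np.argmin(np.hypot(*(c[1:]-near).T)+1e3*(s[1:,4]<60)); return c[i],s[i]
pts={}
for k,m,near,z in (("time",g<45,(337,249),.082),("heat",g<45,(379,247),.082),("key",g>150,(412,228),.09)):
    mm=np.zeros_like(m); x,y=near; mm[y-24:y+24,x-24:x+24]=m[y-24:y+24,x-24:x+24]
    c,s=blob(mm,near); pts[k]=ray("top",c,z); print(k,c,s,pts[k])
L={"time":(-.103,.058),"heat":(-.113,-.016),"key":(-.088,-.075)}
A=np.array([L[k] for k in pts]); B=np.array([pts[k][:2] for k in pts])
a=A-A.mean(0); b=B-B.mean(0); th=np.arctan2((a[:,0]*b[:,1]-a[:,1]*b[:,0]).sum(),(a*b).sum())
R=np.array([[np.cos(th),-np.sin(th)],[np.sin(th),np.cos(th)]]); t=B.mean(0)-R@A.mean(0)
print("yaw",np.degrees(th),"t",t,"res mm",(B-(A@R.T+t))*1e3)
for k,p in dict(dial=(-.103,.058),edge=(-.133,.058),key=(-.088,-.075)).items(): print(k,R@p+t)
for p in [(255,270)]: print("bur",R.T@(ray("top",p,.03)[:2]-t))
cr=cv2.resize(im[200:290,290:450],None,fx=5,fy=5,interpolation=cv2.INTER_CUBIC); cv2.imwrite("pics/crop.png",cr)
E
```

```text
time [350.44444444 252.38095238] [346 244   9  19  63] [ 0.54954647 -0.09669679  0.082     ]
heat [380.86941581 247.74226804] [369 237  23  22 291] [ 0.55720539 -0.14899123  0.082     ]
key [413.1503268  227.94771242] [406 222  15  13 153] [ 0.59044227 -0.20301068  0.09      ]
yaw 13.805423099895194 t [ 0.66151248 -0.1147033 ] res mm [[  1.89876719 -13.73955652]
 [  1.61052257   8.2145261 ]
 [ -3.50928977   5.52503042]]
dial [ 0.5476477  -0.08295723]
edge [ 0.51851435 -0.09011599]
key [ 0.59395156 -0.20853571]
bur [-0.09486205  0.21369564]
```

View pics/crop.png

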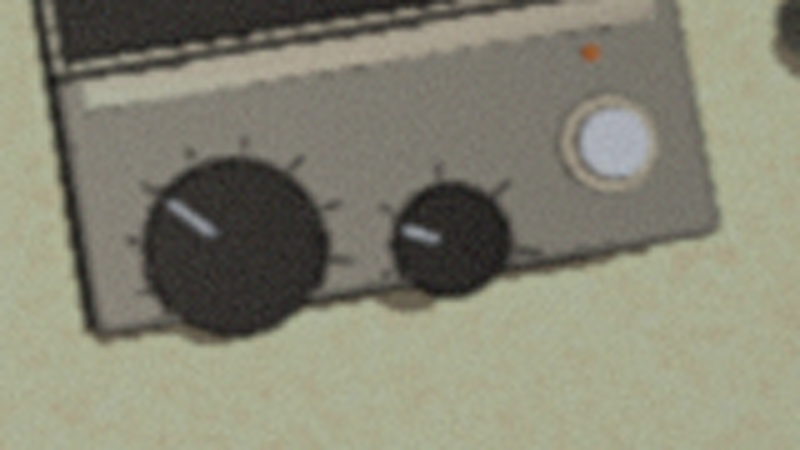

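The crop shows the time dial centred at (337,249), the heat dial at (380,248) and the key at (413,228). There are eight ticks. The index line points at the third one, so the dial stands at 1.047 rad and the target is 1.571, the next tick round (crop pixel 188,152).

```bash
cat >> h.py <<'E'
from scipy.spatial.transform import Rotation as Ro
L={"time":(-.103,.058),"heat":(-.113,-.016),"key":(-.088,-.075)}
PX={"time":((236,246),.082),"heat":((452,239),.082),"key":((614,143),.09)}
def fit():
    B=[]
    for k,(p,z) in PX.items(): B.append(ray("top",((p[0]+.5)/5-.5+290,(p[1]+.5)/5-.5+200),z)[:2])
    B=np.array(B); A=np.array([L[k] for k in PX]); a=A-A.mean(0); b=B-B.mean(0)
    th=np.arctan2((a[:,0]*b[:,1]-a[:,1]*b[:,0]).sum(),(a*b).sum())
    R=np.array([[np.cos(th),-np.sin(th)],[np.sin(th),np.cos(th)]]); t=B.mean(0)-R@A.mean(0)
    return R,t,th,B-(A@R.T+t)
def st():
    o=r.get_obs(); R,t,th,_=fit(); M=Ro.from_rotvec(o["orientation"]).as_matrix()
    print("clk %.2f"%o["clock"],"tcp",o["tcp_pos"].round(4),"clean",((o["tcp_pos"][:2]-t)@R*1e3).round(1),"F",o["contact_force"].round(2),"Fclean",(o["contact_force"][:2]@R).round(2),"w",round(o["grip_width"],4),"tips",r.tcp_to_tips)
    return o,R,t,th,M
def tool(o,M,P): return (M.T@(np.array(P)-o["tcp_pos"])*1e3).round(1)
E
python3 - <<'E'
from h import *
o,R,t,th,M=st(); print(M.round(3)); print("yaw",np.degrees(th),t,"res",fit()[3]*1e3)
for k,p in dict(dial=(-.103,.058),edge=(-.133,.058),key=(-.088,-.075)).items(): print(k,R@p+t)
xa=np.degrees(np.arctan2(M[1,0],M[0,0])); print("tool x yaw",xa, "j7",np.degrees(o["joints"]))
for p in [(232,268),(240,290),(280,265),(272,251)]: print("bur corner",(R.T@(ray("top",p,.03)[:2]-t)*1e3).round())
print("corner of front-left/right",[(R.T@(ray("top",p,.08)[:2]-t)*1e3).round() for p in [(309,265),(433,246)]])
for q in [(-.175,.050)]:
  P=np.r_[R@q+t,.25]; print(P,tool(o,M,P))
E
```

```text
clk 0.10 tcp [ 0.2712 -0.6176  0.2524] clean [-465.6 -438.3] F [-0.18  0.22 -0.23] Fclean [-0.15  0.25] w 0.0853 tips 0.022
[[ 0.916  0.402 -0.001]
 [ 0.402 -0.916  0.001]
 [-0.    -0.002 -1.   ]]
yaw 8.551103574359308 [ 0.66643604 -0.11494421] res [[-0.17930891 -0.52714618]
 [ 0.72657881  0.05184267]
 [-0.5472699   0.47530351]]
dial [ 0.55595692 -0.07290418]
edge [ 0.52629041 -0.07736493]
key [ 0.59056614 -0.20219533]
tool x yaw 23.707336665086203 j7 [60.09700781 27.37183099  1.28214698 89.17309703 -0.65816496 63.5576927
 -4.76295395]
bur corner [-109.  246.]
bur corner [-150.  237.]
bur corner [-117.  159.]
bur corner [-89. 169.]
corner of front-left/right [array([-123.,  109.]), array([-124., -107.])]
[ 0.48594683 -0.09152104  0.25      ] [ 408.2 -395.3    3. ]
```

>>> {"fn": "step_arm", "kwargs": {"moves": [{"dx": 20, "dy": -19, "gripper": -1}, {"dx": 34, "dy": -33, "gripper": -1}, {"dx": 40, "dy": -39, "gripper": -1}, {"dx": 40, "dy": -39, "gripper": -1}, {"dx": 40, "dy": -39, "gripper": -1}, {"dx": 40, "dy": -39, "gripper": -1}, {"dx": 40, "dy": -39, "gripper": -1}, {"dx": 40, "dy": -39, "gripper": -1}, {"dx": 40, "dy": -39, "gripper": -1}, {"dx": 34, "dy": -33, "gripper": -1}, {"dx": 26, "dy": -25, "gripper": -1}, {"dx": 14, "dy": -12, "gripper": -1}, {"rz": 5, "gripper": -1}, {"rz": 5, "gripper": -1}, {"rz": 5.15, "gripper": -1}, {"gripper": -1}, {"gripper": -1}]}}

```text
invalid input at $.moves[0]: expected keys rx, ry, rz, dx, dy, dz, gripper
```

Run:
```python
from h import *
o,R,t,th,M=st(); print(M.round(3)); print(np.degrees(np.arctan2(M[1,0],M[0,0])-th),np.degrees(o["joints"]).round())
print("target",tool(o,M,np.r_[R@(-.165,.050)+t,.087]))
cv2.imwrite("pics/w1.png",r.grab_frame("wrist"))
```

```text
clk 0.10 tcp [ 0.2712 -0.6176  0.2524] clean [-465.6 -438.3] F [-0.18  0.22 -0.23] Fclean [-0.15  0.25] w 0.0853 tips 0.022
[[ 0.916  0.402 -0.001]
 [ 0.402 -0.916  0.001]
 [-0.    -0.002 -1.   ]]
15.156233090726895 [60. 27.  1. 89. -1. 64. -5.]
target [ 417.8 -392.4  166. ]
```

View pics/w1.png

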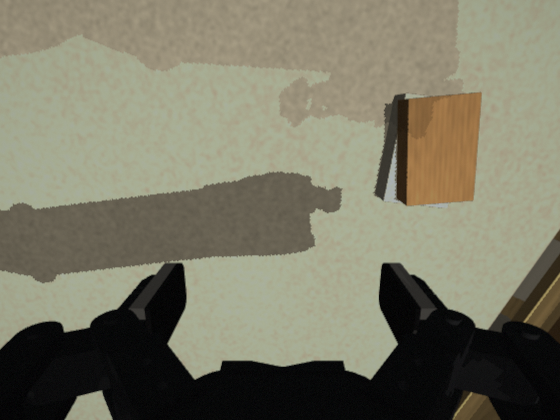

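The move was refused because every row needs all the keys. The wrist view still shows the start pose with the fingers open and nothing near them, so I'll resend with full rows.

>>> {"fn": "step_arm", "kwargs": {"moves": [{"rx": 0, "ry": 0, "rz": 0, "dx": 20, "dy": -19, "dz": 0, "gripper": -1}, {"rx": 0, "ry": 0, "rz": 0, "dx": 34, "dy": -33, "dz": 0, "gripper": -1}, {"rx": 0, "ry": 0, "rz": 0, "dx": 40, "dy": -39, "dz": 0, "gripper": -1}, {"rx": 0, "ry": 0, "rz": 0, "dx": 40, "dy": -39, "dz": 0, "gripper": -1}, {"rx": 0, "ry": 0, "rz": 0, "dx": 40, "dy": -39, "dz": 0, "gripper": -1}, {"rx": 0, "ry": 0, "rz": 0, "dx": 40, "dy": -39, "dz": 0, "gripper": -1}, {"rx": 0, "ry": 0, "rz": 0, "dx": 40, "dy": -39, "dz": 0, "gripper": -1}, {"rx": 0, "ry": 0, "rz": 0, "dx": 40, "dy": -39, "dz": 0, "gripper": -1}, {"rx": 0, "ry": 0, "rz": 0, "dx": 40, "dy": -39, "dz": 0, "gripper": -1}, {"rx": 0, "ry": 0, "rz": 0, "dx": 34, "dy": -33, "dz": 0, "gripper": -1}, {"rx": 0, "ry": 0, "rz": 0, "dx": 26, "dy": -25, "dz": 0, "gripper": -1}, {"rx": 0, "ry": 0, "rz": 0, "dx": 14, "dy": -12, "dz": 0, "gripper": -1}, {"rx": 0, "ry": 0, "rz": 5, "dx": 0, "dy": 0, "dz": 0, "gripper": -1}, {"rx": 0, "ry": 0, "rz": 5, "dx": 0, "dy": 0, "dz": 0, "gripper": -1}, {"rx": 0, "ry": 0, "rz": 5.15, "dx": 0, "dy": 0, "dz": 0, "gripper": -1}, {"rx": 0, "ry": 0, "rz": 0, "dx": 0, "dy": 0, "dz": 0, "gripper": -1}]}}

```text
clock: 2.15
tcp_pos: [0.486, -0.0923, 0.2531]
orientation: [-3.133, -0.236, 0.001]
contact_force: [-0.1, -0.7, 0.2]
grip_width: 0.0003
gripper_force: 0.0
```

Run:
```python
from h import *
o,R,t,th,M=st(); print(M.round(3)); print(np.degrees(np.arctan2(M[1,0],M[0,0])-th),np.degrees(o["joints"]).round())
print("target",tool(o,M,np.r_[R@(-.165,.050)+t,.087]))
cv2.imwrite("pics/w2.png",r.grab_frame("wrist"))
```

```text
clk 2.15 tcp [ 0.486  -0.0923  0.2531] clean [-175.1   49.2] F [-0.06 -0.69  0.17] Fclean [-0.16 -0.67] w 0.0003 tips 0.022
[[ 0.989  0.15  -0.   ]
 [ 0.15  -0.989 -0.   ]
 [-0.    -0.    -1.   ]]
0.05437441240286874 [ 17.  11. -15. 112.   3.  57. -81.]
target [ 10.1  -0.8 166.1]
```

View pics/w2.png

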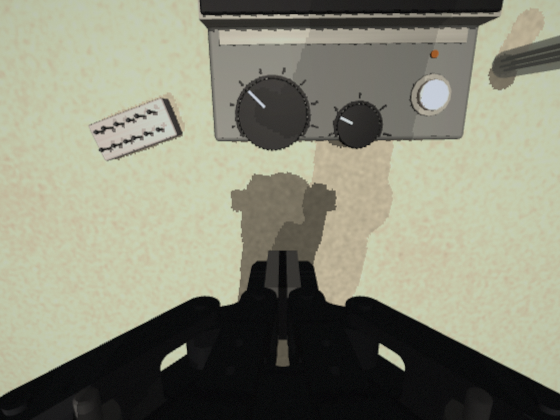

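The wrist view shows the time dial at (272,112), its mark pointing to (250,91), the heat dial at (357,124) and the key at (433,94). The shut fingertips are at about (283,255). Now I'll check the fit against this view and estimate the fingertip size.

Run:
```python
from h import *
o,R,t,th,M=st(); c=r.camera_info("wrist")
for k,px,z in (("time",(272.5,111.5),.082),("heat",(358,124),.082),("key",(433,94),.09)):
    print(k,((ray("wrist",px,z,c)[:2]-t)@R*1e3).round(1),L[k])
for px in [(267,251),(300,251)]:
    print("tip",(M.T@(ray("wrist",px,o["tcp_pos"][2]-.022,c)-o["tcp_pos"])*1e3).round(1))
m=(ray("wrist",(250,91),.082,c)[:2]-t)@R-[-.103,.058]; print("mark",m,np.degrees(np.arctan2(m[1],m[0])))
```

```text
clk 2.20 tcp [ 0.486  -0.0923  0.2532] clean [-175.    49.2] F [-0.11 -0.4   0.16] Fclean [-0.16 -0.38] w -0.0003 tips 0.022
time [-103.2   57.8] (-0.103, 0.058)
heat [-113.4  -15.8] (-0.113, -0.016)
key [-89.3 -73.8] (-0.088, -0.075)
tip [ 8.  -7.4 22. ]
tip [ 8.   8.2 22. ]
mark [0.01628984 0.0185919 ] 48.77583348666694
```

>>> {"fn": "step_arm", "kwargs": {"moves": [{"rx": 0, "ry": 0, "rz": 0, "dx": 0, "dy": 0, "dz": 30, "gripper": -1}, {"rx": 0, "ry": 0, "rz": 0, "dx": 0, "dy": 0, "dz": 40, "gripper": -1}, {"rx": 0, "ry": 0, "rz": 0, "dx": 0, "dy": 0, "dz": 40, "gripper": -1}, {"rx": 0, "ry": 0, "rz": 0, "dx": 0, "dy": 0, "dz": 35, "gripper": -1}, {"rx": 0, "ry": 0, "rz": 0, "dx": 0, "dy": 0, "dz": 20, "gripper": -1}, {"rx": 0, "ry": 0, "rz": 0, "dx": 10, "dy": 0, "dz": 0, "gripper": -1}, {"rx": 0, "ry": 0, "rz": 0, "dx": 10, "dy": -2, "dz": 0, "gripper": -1}, {"rx": 0, "ry": 0, "rz": 0, "dx": 4, "dy": 0, "dz": 0, "gripper": -1}, {"rx": 0, "ry": 0, "rz": 0, "dx": 0, "dy": 0, "dz": 0, "gripper": -1}]}}

```text
clock: 3.32
tcp_pos: [0.5105, -0.0867, 0.089]
orientation: [3.133, 0.235, 0.002]
contact_force: [-0.4, -0.3, 0.0]
grip_width: -0.0
gripper_force: 0.0
```

>>> {"fn": "step_arm", "kwargs": {"moves": [{"rx": 0, "ry": 0, "rz": 0, "dx": 4, "dy": -1, "dz": 0, "gripper": -1}, {"rx": 0, "ry": 0, "rz": 0, "dx": 2, "dy": 0, "dz": 0, "gripper": -1}, {"rx": 0, "ry": 0, "rz": 0, "dx": 1, "dy": 0, "dz": 0, "gripper": -1}, {"rx": 0, "ry": 0, "rz": 0, "dx": 0, "dy": 0, "dz": 0, "gripper": -1}]}}

```text
clock: 3.82
tcp_pos: [0.5144, -0.0851, 0.0881]
orientation: [3.133, 0.234, -0.007]
contact_force: [-6.0, -0.4, 5.4]
grip_width: 0.0002
gripper_force: 3.1
```

```bash
python3 -c "
from h import *
st()"
```

```text
clk 3.83 tcp [ 0.5144 -0.0851  0.0881] clean [-146.    52.1] F [-6.04 -0.45  5.42] Fclean [-6.03  0.45] w 0.0002 tips 0.022
```

>>> {"fn": "step_arm", "kwargs": {"moves": [{"rx": 0, "ry": 0, "rz": 0, "dx": 0, "dy": -1.5, "dz": 0, "gripper": -1}, {"rx": 0, "ry": 0, "rz": 0, "dx": 0, "dy": -1.5, "dz": 0, "gripper": -1}, {"rx": 0, "ry": 0, "rz": 0, "dx": 0, "dy": -1.5, "dz": 0, "gripper": -1}, {"rx": 0, "ry": 0, "rz": 0, "dx": 0, "dy": -1.5, "dz": 0, "gripper": -1}, {"rx": 0, "ry": 0, "rz": 0, "dx": 0, "dy": 0, "dz": 0, "gripper": -1}]}}

```text
clock: 4.45
tcp_pos: [0.5135, -0.0796, 0.0881]
orientation: [3.132, 0.233, -0.006]
contact_force: [-5.6, -2.0, 5.8]
grip_width: 0.0001
gripper_force: 3.0
```

```bash
python3 -c "
from h import *
st()
f=r.grab_frame('wrist'); st(); cv2.imwrite('pics/w3.png',f)"
```

```text
clk 4.45 tcp [ 0.5135 -0.0796  0.0881] clean [-146.    57.7] F [-5.64 -2.04  5.82] Fclean [-5.88 -1.18] w 0.0001 tips 0.022
clk 4.50 tcp [ 0.5135 -0.0796  0.0881] clean [-146.    57.7] F [-5.97 -1.65  5.31] Fclean [-6.14 -0.75] w -0.0002 tips 0.022
```

View pics/w3.png

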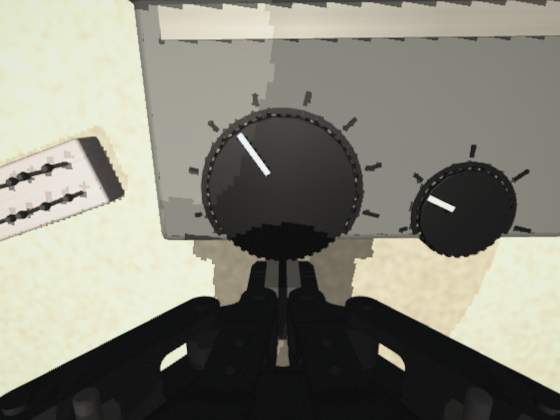

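The view shows the dial following the finger without slip. The mark's end at (239,135) lies between ticks (213,125) and (256,98), and the heat dial hasn't moved. I'll push on past half-way, then draw back.

>>> {"fn": "step_arm", "kwargs": {"moves": [{"rx": 0, "ry": 0, "rz": 0, "dx": 0, "dy": -1.5, "dz": 0, "gripper": -1}, {"rx": 0, "ry": 0, "rz": 0, "dx": 0, "dy": -1.5, "dz": 0, "gripper": -1}, {"rx": 0, "ry": 0, "rz": 0, "dx": 0, "dy": -1.5, "dz": 0, "gripper": -1}, {"rx": 0, "ry": 0, "rz": 0, "dx": 0, "dy": -1.5, "dz": 0, "gripper": -1}, {"rx": 0, "ry": 0, "rz": 0, "dx": 0, "dy": -1, "dz": 0, "gripper": -1}, {"rx": 0, "ry": 0, "rz": 0, "dx": 0, "dy": 0, "dz": 0, "gripper": -1}]}}

```text
clock: 5.25
tcp_pos: [0.5125, -0.0721, 0.088]
orientation: [3.133, 0.234, -0.006]
contact_force: [-5.0, 1.2, 5.5]
grip_width: 0.0004
gripper_force: 2.8
```

```bash
python3 -c "
from h import *
st()"
```

```text
clk 5.25 tcp [ 0.5125 -0.0721  0.088 ] clean [-145.9   65.3] F [-5.    1.17  5.47] Fclean [-4.77  1.9 ] w 0.0004 tips 0.022
```

>>> {"fn": "step_arm", "kwargs": {"moves": [{"rx": 0, "ry": 0, "rz": 0, "dx": -6, "dy": 0, "dz": 0, "gripper": -1}, {"rx": 0, "ry": 0, "rz": 0, "dx": -20, "dy": 0, "dz": 0, "gripper": -1}, {"rx": 0, "ry": 0, "rz": 0, "dx": -10, "dy": 0, "dz": -10, "gripper": -1}, {"rx": 0, "ry": 0, "rz": 0, "dx": 0, "dy": 0, "dz": -40, "gripper": -1}, {"rx": 0, "ry": 0, "rz": 0, "dx": 0, "dy": 0, "dz": -10, "gripper": -1}, {"rx": 0, "ry": 0, "rz": 0, "dx": 0, "dy": 0, "dz": 0, "gripper": -1}]}}

```text
clock: 6.0
tcp_pos: [0.4796, -0.0774, 0.1493]
orientation: [3.132, 0.234, 0.004]
contact_force: [0.1, -0.1, 0.1]
grip_width: -0.0001
gripper_force: 0.0
```

```bash
python3 -c "
from h import *
o,R,t,th,M=st(); c=r.camera_info('wrist')
f=r.grab_frame('wrist'); cv2.imwrite('pics/w4.png',f)
print(proj('wrist',np.r_[R@(-.103,.058)+t,.082],c))
for q in (30,60,90):
  a=np.radians(78.8-q); print(q,'expected mark', proj('wrist',np.r_[R@(-.103+.024*np.cos(a),.058+.024*np.sin(a))+t,.082],c))
print('key above', tool(o,M,np.r_[R@(-.088,-.075)+t,.125]))"
```

```text
clk 6.00 tcp [ 0.4796 -0.0774  0.1493] clean [-179.1   64.9] F [ 0.06 -0.05  0.08] Fclean [ 0.05 -0.06] w -0.0001 tips 0.022
[[295.11655556 102.54247609]]
30 expected mark [[261.53223021  71.3946856 ]]
60 expected mark [[280.88303025  57.26204275]]
90 expected mark [[304.42956253  55.54485739]]
key above [ 91.1 139.9  24.6]
```

View pics/w4.png

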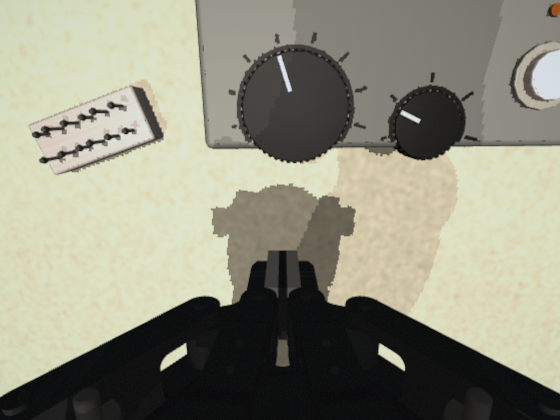

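The mark now ends at (278,56), in line with the next tick at (276,42). That is exactly one click further, and the heat dial is unchanged. Next is the start key.

>>> {"fn": "step_arm", "kwargs": {"moves": [{"rx": 0, "ry": 0, "rz": 0, "dx": 14, "dy": 21, "dz": 0, "gripper": -1}, {"rx": 0, "ry": 0, "rz": 0, "dx": 21, "dy": 32, "dz": 0, "gripper": -1}, {"rx": 0, "ry": 0, "rz": 0, "dx": 21, "dy": 32, "dz": 0, "gripper": -1}, {"rx": 0, "ry": 0, "rz": 0, "dx": 21, "dy": 32, "dz": 0, "gripper": -1}, {"rx": 0, "ry": 0, "rz": 0, "dx": 13.6, "dy": 22.4, "dz": 0, "gripper": -1}, {"rx": 0, "ry": 0, "rz": 0, "dx": 0, "dy": 0, "dz": 15, "gripper": -1}, {"rx": 0, "ry": 0, "rz": 0, "dx": 0, "dy": 0, "dz": 15, "gripper": -1}, {"rx": 0, "ry": 0, "rz": 0, "dx": 0, "dy": 0, "dz": 4, "gripper": -1}, {"rx": 0, "ry": 0, "rz": 0, "dx": 0, "dy": 0, "dz": 0, "gripper": -1}]}}

```text
clock: 7.18
tcp_pos: [0.5886, -0.2007, 0.1137]
orientation: [-3.132, -0.236, 0.002]
contact_force: [0.6, 0.3, 0.1]
grip_width: -0.0001
gripper_force: 0.0
```

```bash
python3 -c "
from h import *
st()"
```

```text
clk 7.17 tcp [ 0.5886 -0.2007  0.1137] clean [-89.8 -73.2] F [0.63 0.33 0.13] Fclean [0.67 0.23] w -0.0001 tips 0.022
```

>>> {"fn": "step_arm", "kwargs": {"moves": [{"rx": 0, "ry": 0, "rz": 0, "dx": 1.2, "dy": 1.3, "dz": 0, "gripper": -1}, {"rx": 0, "ry": 0, "rz": 0, "dx": 0, "dy": 0, "dz": 2, "gripper": -1}, {"rx": 0, "ry": 0, "rz": 0, "dx": 0, "dy": 0, "dz": 2, "gripper": -1}, {"rx": 0, "ry": 0, "rz": 0, "dx": 0, "dy": 0, "dz": 2, "gripper": -1}, {"rx": 0, "ry": 0, "rz": 0, "dx": 0, "dy": 0, "dz": 1, "gripper": -1}, {"rx": 0, "ry": 0, "rz": 0, "dx": 0, "dy": 0, "dz": 0, "gripper": -1}]}}

```text
clock: 7.92
tcp_pos: [0.591, -0.2029, 0.1076]
orientation: [3.132, 0.234, 0.001]
contact_force: [-0.1, -1.3, 3.8]
grip_width: -0.0002
gripper_force: 1.9
```

>>> {"fn": "step_arm", "kwargs": {"moves": [{"rx": 0, "ry": 0, "rz": 0, "dx": 0, "dy": 0, "dz": 1, "gripper": -1}, {"rx": 0, "ry": 0, "rz": 0, "dx": 0, "dy": 0, "dz": 1, "gripper": -1}, {"rx": 0, "ry": 0, "rz": 0, "dx": 0, "dy": 0, "dz": 0, "gripper": -1}]}}

```text
clock: 8.3
tcp_pos: [0.591, -0.2029, 0.1069]
orientation: [3.132, 0.234, 0.002]
contact_force: [-3.5, 0.7, 13.9]
grip_width: -0.0002
gripper_force: 7.2
```

The force rose to 14 N with no more travel (tip at 85 mm), so the key is at its stop. Now I'll release and back off.

>>> {"fn": "step_arm", "kwargs": {"moves": [{"rx": 0, "ry": 0, "rz": 0, "dx": 0, "dy": 0, "dz": -4, "gripper": -1}, {"rx": 0, "ry": 0, "rz": 0, "dx": 0, "dy": 0, "dz": -10, "gripper": -1}, {"rx": 0, "ry": 0, "rz": 0, "dx": 0, "dy": 0, "dz": -40, "gripper": -1}, {"rx": 0, "ry": 0, "rz": 0, "dx": -20, "dy": 0, "dz": -40, "gripper": -1}, {"rx": 0, "ry": 0, "rz": 0, "dx": -40, "dy": -10, "dz": -30, "gripper": -1}, {"rx": 0, "ry": 0, "rz": 0, "dx": -35, "dy": -10, "dz": -10, "gripper": -1}, {"rx": 0, "ry": 0, "rz": 0, "dx": -15, "dy": -5, "dz": 0, "gripper": -1}, {"rx": 0, "ry": 0, "rz": 0, "dx": 0, "dy": 0, "dz": 0, "gripper": -1}, {"rx": 0, "ry": 0, "rz": 0, "dx": 0, "dy": 0, "dz": 0, "gripper": -1}]}}

```text
clock: 9.43
tcp_pos: [0.4789, -0.1942, 0.2388]
orientation: [-3.132, -0.235, 0.0]
contact_force: [0.1, 0.2, 0.3]
grip_width: 0.0003
gripper_force: 0.0
```

```bash
python3 -c "
from h import *
st(); cv2.imwrite('pics/w5.png',r.grab_frame('wrist'))"
```

```text
clk 9.43 tcp [ 0.4789 -0.1942  0.2388] clean [-197.2  -50.5] F [0.15 0.19 0.33] Fclean [0.17 0.16] w 0.0003 tips 0.022
```

View pics/w5.png

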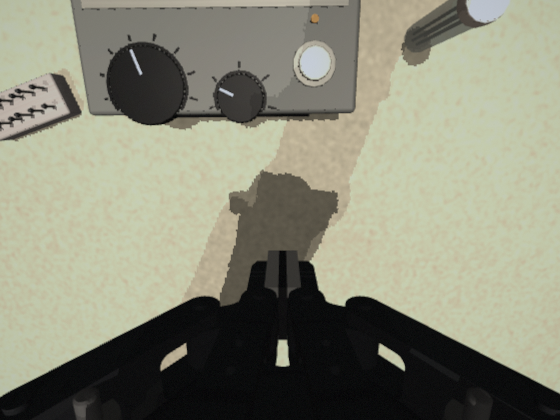

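The time dial's mark, ending at (131,50), sits on the new tick. The key at (315,63) is back up, the heat dial and tube are unmoved, and the arm touches nothing.

```bash
python3 -c "
from bench import r
print(r.hand_in())"
```

```text
the job is handed in; nothing more can be done
None
```

I turned the time dial one click clockwise (1.047 to 1.571 rad), then pressed the start key to its stop and let it spring back up, and handed the job in at about 9.5 s; the arm touched nothing else.

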